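Unload the gland leak tester

ROBOT

A 6-joint arm with a two-finger parallel gripper is mounted at the origin on a cart in front of the work surface, level with it; the furniture and walls round the work are solid. World frame = base frame: x ahead of the robot, y to its left, z up, the work surface at z = 0. Lengths are in m, angles in rad, forces in N, time in s.
With the tool pointing down it reaches from about 0.15 to 0.775 m from the base axis. Payload 6.1 kg.
Tool frame: the origin (TCP) lies midway between the tips of the shut fingers; the grasp point (between the pads) lies 19 mm behind it (bot.grip_depth is the z of the grasp point in the tool frame, in m); z points along the fingers, y is the line along which they close (so a half turn about z gives the same grasp; the last joint's range is limited). The gripper opens to 85 mm and grips with 20 to 120 N. Pads are 22 mm wide; open, the fingers measure 114 mm over their backs; the gripper's body (76 mm by 85 mm) begins 54 mm behind the grasp point. The pads swing forward as they close: fully open they stand 13 mm farther back than shut.
Start: joints at [1.274, 0.126, -0.04, 1.405, 0, 1.571], TCP at [0.154, 0.502, 0.231] pointing down, gripper open.
Joint ranges: [-2.72, 2.72], [-0.95, 1.95], [-1.27, 1.35], [-1.78, 2.02], [-1.46, 1.47], [-3.14, 3.14]. Speed limits (rad/s): [2.39, 2.39, 3.01, 3.14, 3.14, 3.14].

INTERFACE

Orientations are given as a rotation vector (axis times angle).
In Python, from workcell import bot gives the robot as it stands.
- The arm moves only by the tool carry_out, never from a script. Its argument "moves" is a list of rows, each an object of numbers: "x", "y", "z": the shift along the world's x, y, z in mm; "rx", "ry", "rz": the turn, a rotation vector about the world's x, y, z in degrees; "fingers": the opening, from 0 (shut) to 1 (fully open). A call has 1 to 5 rows; each row is the pose to reach, as a shift and turn from the pose commanded when the call began; what a row does not reach only later rows make up. A row lasts 1/12 s, in which the tool goes at most 41.7 mm and 7.16 degrees, less where a joint would pass 70% of its speed; a pose out of reach is approached as far as the arm can. A call with a gripper value outside its range is refused whole. The fingers move at their own pace and stop on an object; "squeeze" is the grip in N (left out, the last holds). Time passes only in rows, so rows that repeat a pose let the fingers close. It gives the time, the measured TCP pose, the force, the opening and the grip force at its end, in the units of the state.
- bot.state(): the state, without advancing time (a new reading comes with each control period).
- bot.snapshot(name): name is "scene" or "top" or "wrist"; returns (picture, depth): 480x640x3 uint8, red, green, blue; 480x640 float32, m along the optical axis (not along the pixel's ray), 0 where there is no reading.
- bot.get_calibration(name): a dict with "fx", "fy", "cx", "cy" (pixels), "T" (4x4, takes a point from camera to world coordinates). Camera axes: x right, y down, z forward; pixel columns grow to the right and rows downward; lengths in m; the calibration is good to about 2 mm. The wrist camera is an equidistant fisheye: a pixel r from the principal point sees the ray r / f radians off the axis. A picture is of the moment at which its call begins: read the wrist's pose just before it. get_calibration takes no time and is no camera call; for the wrist camera it gives the pose at the moment of the call.
- bot.sign_off(): hands the job in; it is judged then, once.
The state is a dict: "clock": time; "q": joint angles; "qvel": joint speeds; "tau": joint torques, N m; "eef_pos": TCP position; "tcp_rot": TCP orientation; "wrist_force": force on the tool from outside, world axes, zero at the start; "wrist_torque": the same for the moment, N m; "finger_gap": opening from 0.0 (shut) to 1.0 (fully open); "grasp_force": force on a finger pad.
Only numpy, scipy, OpenCV 4.12 (cv2) and the standard library are available. Lean on these libraries where they do the work, as an engineer would, in place of code of your own. Each camera call takes 0.05 s, during which the arm holds its last target. There are 200 camera calls.

TASK

The leak test is over, so unload the tester: pull the red-tipped locking toggle bat straight out against its spring until its cross pin clears the upturned ends of the hood's fork, flip it outward, away from the hood, to its stop, and swing the clear hood right back so that it stays open by itself. Then lift the tested metal gland off the seal and set it down, not drop it, upright and the same way up (thread end down) in the empty pocket of the blue tray. Leave the gland already in the tray, the screwdriver, the marker and the loose nut where they are.

Things in the scene. Friction and masses are not known exactly. Their poses are not given: they have to be found in the camera images.
- tester: Leak tester, fixed to the bench: grey base 190 x 142 x 26 mm; origin under the base on the bench, x to its back (hood hinge), -x its front (toggle, gauge), y to its left, z up. At 0 turn its front faces the robot. A round aluminium seal 72 mm wide, its centre 16 mm in front of the origin, top at z = 30 mm, carries the gland.
- toggle (a joint): Swing of the locking toggle about its pivot, rad: 0 upright and locked, up to 0.8 (stop) flipped out to the tester's front, away from the hood. Its cross pin lies behind 9 mm high upturned ends of the hood's fork, so it cannot swing unless the bat is pulled out first. Swings freely once out and falls to the stop; clear of the fork from about 0.5.
- bat (a joint): How far the bat is pulled out along its own length, m: 0 home (spring, 3 N), stop at 0.013 (about 7 N). Pull it nearly to the stop: the cross pin clears the fork at about 0.010 and must stay out until the toggle has swung past about 0.3 rad.
- bat_grip (a point): Middle of the red bat knob, 15 to 18 mm thick and 32 mm long along the bat, 70 mm from the toggle's pivot (bat home): at 105 mm height when locked. Cross pin 36 x 10 mm lies 36 mm nearer the pivot. Best pinched across the tester's y. Nothing else stands at its height on either side; hood front wall 23 mm behind it.
- toggle_hinge (a point): Pivot of the toggle, in the tester's frame at (-80, 0, 35) mm; it turns about the tester's y.
- hood (a joint): Opening of the clear hood, rad: 0 shut, grows as its front lifts, stop at 1.75 leaning back; below about 1.45 it stays in the way of a gripper over the gland. Open, it reaches 190 mm high. Friction in the hinge holds it where it is left; about 6 N at the bar lifts it. The toggle holds it shut.
- hood_bar (a point): Middle of the hood's black grip bar: 12 mm thick, 63 mm free between its posts, along the tester's y; 28 mm above the hood's top, in the tester's frame at (-37, 0, 126) mm when shut, turns with the hood. The clear hood is 114 x 114 mm, its top at 98 mm, walls 5 mm; 63 mm of room over the seal inside.
- hood_hinge (a point): Hinge line of the hood, in the tester's frame at (66, 0, 34) mm; it turns about the tester's y.
- gland: The tested cable gland, metal with a blue insert, 0.06 to 0.1 kg, 56 mm tall, standing thread end down on the seal under the hood. Origin: centre of its underside; z up along its axis. Thread 31 mm wide and 16 mm high, above it the hexagon part, 40 mm across flats, 46 across corners; flats face its x and -x and every 60 degrees on.
- tray: Blue tray, fixed, 80 x 154 mm, 14 mm high, floor 4 mm thick, a divider across its middle makes two pockets 72 x 71 mm in a row along its y. Origin under its centre; x, y along its sides.
- tray_free (a point): Centre of the floor of the empty pocket, 37.5 mm along the tray's y from its centre, 4 mm above the bench.
- gland_done: The same kind of gland, already tested, standing thread end down in the other pocket (tray y about -37 mm). Origin: centre of its underside. Leave it.
- screwdriver: Red-handled screwdriver, 199 mm, lying loose on the bench. Leave it.
- marker: White and blue marker pen, 131 mm, lying loose on the bench. Leave it.
- locknut: White hexagon locknut, 64 x 73 x 10 mm, lying loose on the bench. Leave it.

How it is judged:
By the outcome, as a careful person would: the job done as asked, in the order asked, and still so for the second after the job is handed in, with the robot touching nothing.
It also fails if it takes over 69 s, if anything falls off the work surface, if the arm or the gripper's body presses on something with over 40 N, if the wrist force passes 120 N, or if a joint passes its speed limit or range.

## Working session

There is one attempt and no reset: what is moved stays moved. The work goes in short steps, Python scripts to look and compute and a tool call to move; the robot and the scene stay as the last step left them, time stands still between calls to the robot, and variables do not carry over. Pictures are saved under pics/ and viewed, at most 10 in all, crops included, and the job is handed in when it is done.

Besides the shell and the picture viewer there is one more tool, called after "Request:" in YAML: its name, and indented under it one key for each argument. carry_out: Moves the arm, as the interface text tells. Its arguments: {"type":"object","properties":{"moves":{"type":"array","items":{"type":"object","properties":{"x":{"type":"number"},"y":{"type":"number"},"z":{"type":"number"},"rx":{"type":"number"},"ry":{"type":"number"},"rz":{"type":"number"},"fingers":{"type":"number"}}}},"squeeze":{"type":"number"}},"required":["moves"]}

```bash
mkdir -p pics; ls
cat > h.py <<'E'
import numpy as np, cv2
from workcell import bot
def snap(n,f):
    p,d=bot.snapshot(n); cv2.imwrite('pics/'+f+'.png',p[:,:,::-1]); np.savez('pics/'+f,p=p,d=d); return p,d
def pt(c,u,v,d):
    T=c['T']; return T[:3,:3]@np.array([(u-c['cx'])/c['fx']*d,(v-c['cy'])/c['fy']*d,d])+T[:3,3]
def plane(c,u,v,z):
    T=c['T']; r=T[:3,:3]@np.array([(u-c['cx'])/c['fx'],(v-c['cy'])/c['fy'],1]); o=T[:3,3]; return o+r*(z-o[2])/r[2]
E
python3 - <<'E'
from h import *
for n in('scene','top'):
    snap(n,n+'1'); c=bot.get_calibration(n); print(n,c['fx'],np.round(c['T'],3).tolist())
s=bot.state(); print(s)
E
```

```text
pics
scene 458.36303724900426 [[0.037, 0.711, -0.702, 1.14], [0.999, -0.038, 0.013, 0.348], [-0.018, -0.702, -0.712, 0.716], [0.0, 0.0, 0.0, 1.0]]
top 498.0973595846615 [[0.015, -0.989, 0.148, 0.377], [-1.0, -0.016, -0.005, 0.346], [0.007, -0.148, -0.989, 1.008], [0.0, 0.0, 0.0, 1.0]]
{'clock': 0.1, 'q': array([ 1.27401013e+00,  1.26365953e-01, -4.05096599e-02,  1.40544620e+00,
       -6.89356156e-06,  1.57078558e+00]), 'qvel': array([-0.00028125, -0.00068282,  0.00206073, -0.00025499, -0.00124032,
       -0.00055643]), 'tau': array([ 5.10198697e-04, -4.36903882e+01,  3.53605556e+01,  1.36894002e-02,
       -1.68830070e-05,  1.70031097e-05]), 'eef_pos': array([0.1534243 , 0.50167737, 0.23058088]), 'tcp_rot': array([-4.64432416e-01, -3.10685163e+00,  2.37133021e-03]), 'wrist_force': array([ 0.17393591, -0.02997078, -0.33795581]), 'wrist_torque': array([0.01033261, 0.06156165, 0.0557283 ]), 'grasp_force': 0.0, 'finger_gap': 1.0011927111060546}
```

View pics/scene1.png

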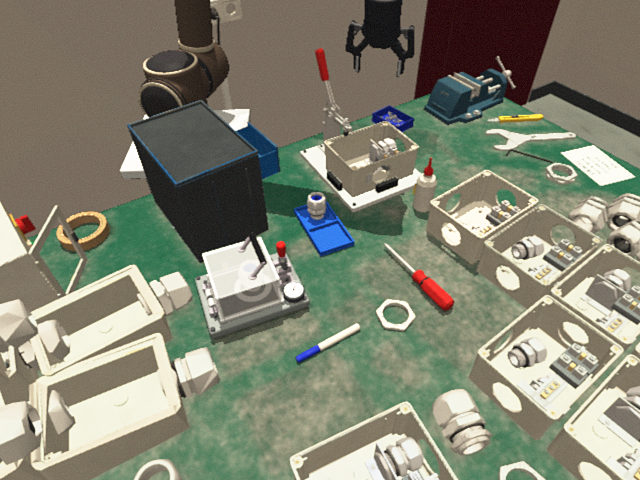

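View pics/top1.png

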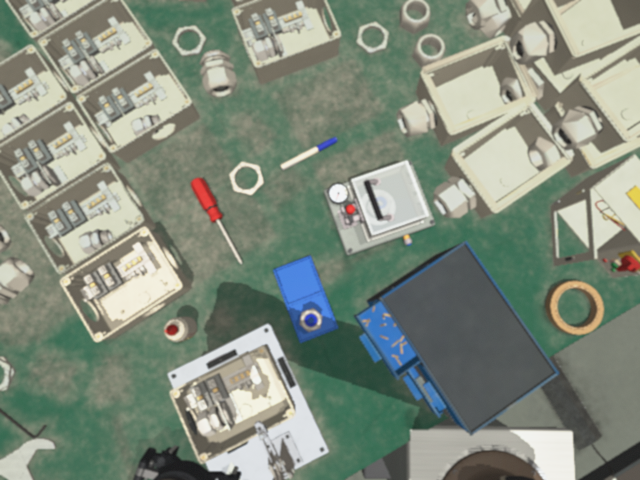

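The scene view shows the tester at about (250,290) with the red knob at (281,248), the tray at (323,228) and a tall black box beside the tester. In the top view the tester is at (380,207) with its toggle on the left at (351,210), the empty tray pocket at (297,278) and the done gland at (311,319). I'll measure these next.

```bash
python3 - <<'E'
from h import *
from scipy.ndimage import label
for n in('top','scene'):
    f=np.load(f'pics/{n}1.npz'); p,d=f['p'].astype(int),f['d']; c=bot.get_calibration(n)
    vv,uu=np.mgrid[:480,:640]; T=c['T']
    P=np.stack([(uu-c['cx'])/c['fx']*d,(vv-c['cy'])/c['fy']*d,d],-1)@T[:3,:3].T+T[:3,3]
    np.save(f'pics/P_{n}.npy',P)
    hsv=cv2.cvtColor(f['p'],cv2.COLOR_RGB2HSV); H,S,V=[hsv[...,i].astype(int) for i in range(3)]
    red=((H<8)|(H>172))&(S>150)&(V>90); blue=(H>100)&(H<125)&(S>140)&(V>80)
    for nm,m,zr in(('red',red,(.07,.14)),('blue',blue,(-.01,.03))):
        l,k=label(m)
        for i in range(1,k+1):
            q=l==i
            if q.sum()<25: continue
            X=P[q&(d>0)]
            print(n,nm,q.sum(),(int(uu[q].mean()),int(vv[q].mean())),np.round(np.median(X,0),3),np.round(X.min(0),3),np.round(X.max(0),3))
            if nm=='blue' and q.sum()>800:
                Y=X[(X[:,2]<.03)][:,:2].astype(np.float32); print(cv2.minAreaRect(Y))
    if n=='top':
        # tester plate
        for z0,z1 in((.02,.03),(.09,.105),(.115,.14)):
            m=(P[...,2]>z0)&(P[...,2]<z1)&(uu>320)&(uu<440)&(vv>150)&(vv<260)&(d>0)
            X=P[m]; print('z',z0,m.sum(),np.round(X.mean(0),3),cv2.minAreaRect(X[:,:2].astype(np.float32)))
        for u,v in((470,335),(392,288),(550,375),(463,248),(470,428),(250,390),(380,340),(420,385)): print((u,v),np.round(P[v,u],3))
E
cat > crop.py <<'E'
import sys,cv2
f,o,x,y,w,h,s=sys.argv[1:]; x,y,w,h,s=map(int,(x,y,w,h,s))
cv2.imwrite('pics/'+o,cv2.resize(cv2.imread('pics/'+f)[y:y+h,x:x+w],None,fx=s,fy=s,interpolation=cv2.INTER_CUBIC))
E
python3 crop.py top1.png c1.png 260 150 190 200 3
```

```text
top red 431 (202, 192) [0.604 0.575 0.026] [0.572 0.55  0.013] [0.636 0.601 0.033]
top red 62 (349, 208) [0.557 0.284 0.12 ] [0.55  0.277 0.071] [0.571 0.292 0.124]
top red 142 (213, 213) [0.564 0.551 0.023] [0.548 0.537 0.015] [0.579 0.566 0.029]
top red 194 (630, 263) [ 0.467 -0.221  0.117] [ 0.454 -0.237  0.093] [ 0.481 -0.212  0.125]
top red 70 (171, 329) [0.337 0.597 0.112] [0.331 0.59  0.105] [0.343 0.604 0.139]
top blue 105 (326, 143) [0.717 0.326 0.012] [0.704 0.307 0.006] [0.73  0.344 0.017]
top blue 2738 (304, 295) [0.407 0.37  0.004] [ 0.312  0.301 -0.005] [0.483 0.431 0.019]
((0.3978797197341919, 0.36554577946662903), (0.15745149552822113, 0.08293226361274719), 21.89226531982422)
top blue 114 (410, 277) [0.43  0.193 0.211] [0.399 0.145 0.191] [0.461 0.238 0.214]
top blue 1381 (387, 335) [0.335 0.222 0.141] [0.276 0.172 0.032] [0.392 0.272 0.207]
((0.0, 0.0), (0.0, 0.0), 0.0)
top blue 103 (310, 319) [0.356 0.353 0.052] [ 0.347  0.343 -0.   ] [0.367 0.364 0.057]
top blue 223 (369, 347) [0.314 0.251 0.153] [ 0.279  0.229 -0.004] [0.335 0.269 0.199]
top blue 63 (413, 371) [0.
[... 1458 characters left out ...]
  0.536 -0.004] [0.64  0.607 0.032]
scene blue 385 (393, 117) [-0.039  0.595  0.017] [-0.089  0.527  0.   ] [0.028 0.64  0.031]
scene blue 844 (261, 150) [0.34  0.249 0.176] [0.27  0.191 0.138] [0.389 0.277 0.214]
((0.0, 0.0), (0.0, 0.0), 0.0)
scene blue 80 (163, 169) [0.445 0.076 0.213] [0.392 0.04  0.21 ] [0.488 0.103 0.215]
scene blue 31 (316, 197) [0.35  0.354 0.054] [0.343 0.345 0.047] [0.36  0.363 0.056]
scene blue 1634 (324, 230) [0.411 0.373 0.006] [ 0.306  0.302 -0.003] [0.484 0.431 0.02 ]
((0.39452511072158813, 0.3693459630012512), (0.15847188234329224, 0.09063591063022614), 22.069568634033203)
scene blue 180 (307, 353) [0.719 0.327 0.012] [ 0.705  0.307 -0.   ] [0.733 0.347 0.016]
```

View pics/c1.png

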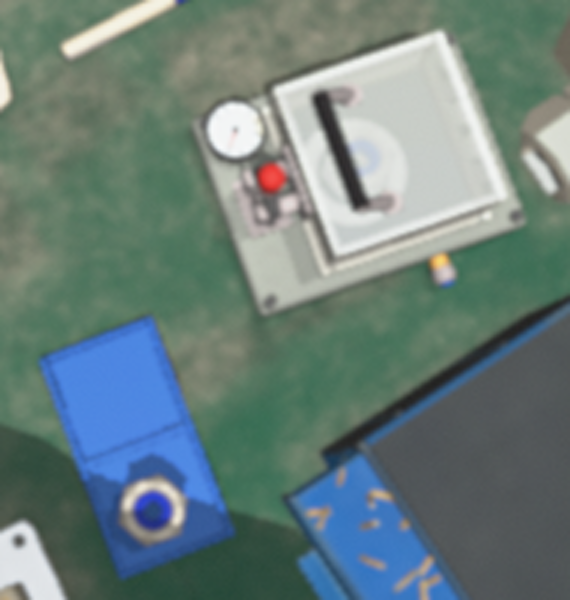

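Crop: tester base corners are at about (195,120), (262,312) and (523,222), the knob at (271,178), and the bar runs from (321,95) to (360,207). The tray corners are (40,357), (153,318), (233,533) and (122,578). I'll cast these onto their height planes.

Run:
```python
from h import *
c=bot.get_calibration('top')
g=lambda u,v,z: plane(c,260+u/3-.33,150+v/3-.33,z)[:2]
A,B,C=g(195,120,.026),g(262,312,.026),g(523,222,.026)
print('base',A,B,C,'w',np.linalg.norm(A-B),'l',np.linalg.norm(B-C))
ang=lambda v:np.degrees(np.arctan2(v[1],v[0]))
print('yaw x',ang(C-B),'yaw y-90',ang(A-B)-90,'centre',(A+C)/2)
b=[g(321,95,.132),g(360,207,.132)]; print('bar',b,np.linalg.norm(b[0]-b[1]),ang(b[0]-b[1]),(b[0]+b[1])/2)
hd=[g(274,89,.098),g(442,33,.098),g(506,203,.098),g(338,257,.098)]
print('hood',[np.linalg.norm(hd[i]-hd[i-1]) for i in range(4)],np.mean(hd,0),ang(hd[1]-hd[0]),ang(hd[2]-hd[3]),ang(hd[0]-hd[3])-90)
print('knob',g(271,178,.122))
t=[g(40,357,.014),g(153,318,.014),g(233,533,.014),g(122,578,.014)]
print('tray',[np.linalg.norm(t[i]-t[i-1]) for i in range(4)],np.mean(t,0),ang(t[0]-t[3]),ang(t[1]-t[2]))
print('gland done',g(152,510,.056),'gland',g(365,153,.08))
P=np.load('pics/P_top.npy');p=np.load('pics/top1.npz')['p'].astype(int)
m=(P[...,2]>.118)&(P[...,2]<.145)&(p.max(-1)<70); m[:,:360]=0;m[:,400:]=0;m[:150]=0;m[240:]=0
X=P[m];print('bar d',m.sum(),X.mean(0),cv2.minAreaRect(X[:,:2].astype(np.float32)))
# blender: obstacles height map near
Z=P[...,2]
yaw=np.radians(-70.3);o=np.mean([A,C],0)
R=np.array([[np.cos(yaw),-np.sin(yaw)],[np.sin(yaw),np.cos(yaw)]])
for nm,q in(('bar',(-.037,0)),('knob',(-.08,0)),('gland',(-.016,0)),('hhinge',(.066,0))): print(nm,o+R@q)
```

```text
base [0.61550558 0.32923813] [0.48626622 0.28326828] [0.54942511 0.10938062] w 0.13717156994217775 l 0.18500260070218666
yaw x -70.03813771979998 yaw y-90 -70.41976025398327 centre [0.58246534 0.21930938]
bar [array([0.60651756, 0.25535053]), array([0.53834049, 0.23205303])] 0.07204780740204622 18.866349469731503 [0.57242903 0.24370178]
hood [np.float64(0.1130047535053037), np.float64(0.11238269086513734), np.float64(0.11490170500130156), np.float64(0.11009974145533834)] [0.5843244  0.20879168] -70.18981511167357 -71.18399348472614 -69.27418784793731
knob [0.55709594 0.28450583]
tray [np.float64(0.1542189510219286), np.float64(0.07949873759061421), np.float64(0.1507777803218296), np.float64(0.07797189472960163)] [0.39788927 0.36459833] 21.86781168439929 21.30091534749532
gland done [0.35688706 0.35345867] gland [0.58276765 0.22199055]
bar d 144 [0.5731672  0.24430972 0.13096788] ((0.5733627080917358, 0.24396727979183197), (0.07062357664108276, 0.006902198772877455), 20.139196395874023)
bar [0.56999282 0.25414379]
knob [0.55549772 0.29462702]
gland [0.57707182 0.23437291]
hhinge [0.60471363 0.15717232]
```

Request:
carry_out:
  moves:
    - {"x": 403, "y": -217, "z": -20, "rz": -53.2}
    - {"x": 403, "y": -217, "z": -20, "rz": -53.2}
    - {"x": 403, "y": -217, "z": -20, "rz": -53.2}
    - {"x": 403, "y": -217, "z": -20, "rz": -53.2}
    - {"x": 403, "y": -217, "z": -20, "rz": -53.2}

```text
invalid input
```

Request:
carry_out:
  moves:
    - {"x": 36, "y": -20, "rz": -6}
    - {"x": 72, "y": -39, "rz": -12}
    - {"x": 108, "y": -58, "rz": -18}
    - {"x": 144, "y": -78, "rz": -24}
    - {"x": 180, "y": -97, "rz": -30}
  squeeze: 40

```text
invalid input
```

Request:
carry_out:
  moves:
    - {"x": 36, "y": -20, "z": 0, "rx": 0, "ry": 0, "rz": -6, "fingers": 1.0}
    - {"x": 72, "y": -39, "z": 0, "rx": 0, "ry": 0, "rz": -12, "fingers": 1.0}
    - {"x": 108, "y": -58, "z": 0, "rx": 0, "ry": 0, "rz": -18, "fingers": 1.0}
    - {"x": 144, "y": -78, "z": 0, "rx": 0, "ry": 0, "rz": -24, "fingers": 1.0}
    - {"x": 180, "y": -97, "z": 0, "rx": 0, "ry": 0, "rz": -30, "fingers": 1.0}
  squeeze: 40

```text
clock: 0.52
eef_pos: [0.3347, 0.4037, 0.231]
tcp_rot: [-1.259, -2.878, 0.001]
wrist_force: [0.6, 1.5, -0.0]
finger_gap: 0.997
grasp_force: 0.0
```

Request:
carry_out:
  moves:
    - {"x": 223, "y": -120, "z": -20, "rx": 0, "ry": 0, "rz": -23.2, "fingers": 1.0}
    - {"x": 223, "y": -120, "z": -20, "rx": 0, "ry": 0, "rz": -23.2, "fingers": 1.0}
    - {"x": 223, "y": -120, "z": -20, "rx": 0, "ry": 0, "rz": -23.2, "fingers": 1.0}
    - {"x": 223, "y": -120, "z": -20, "rx": 0, "ry": 0, "rz": -23.2, "fingers": 1.0}
    - {"x": 223, "y": -120, "z": -20, "rx": 0, "ry": 0, "rz": -23.2, "fingers": 1.0}
  squeeze: 40

```text
clock: 0.93
eef_pos: [0.5179, 0.3051, 0.2144]
tcp_rot: [-1.809, -2.568, 0.001]
wrist_force: [0.0, 0.7, 0.1]
finger_gap: 0.998
grasp_force: 0.0
```

Request:
carry_out:
  moves:
    - {"x": 40, "y": -21.5, "z": -34, "rx": 0, "ry": 0, "rz": 0, "fingers": 0.6}
    - {"x": 40, "y": -21.5, "z": -64, "rx": 0, "ry": 0, "rz": 0, "fingers": 0.6}
    - {"x": 40, "y": -21.5, "z": -64, "rx": 0, "ry": 0, "rz": 0, "fingers": 0.6}
    - {"x": 40, "y": -21.5, "z": -64, "rx": 0, "ry": 0, "rz": 0, "fingers": 0.6}
  squeeze: 40

```text
clock: 1.27
eef_pos: [0.5552, 0.2836, 0.1479]
tcp_rot: [-1.807, -2.566, 0.009]
wrist_force: [-0.6, -0.2, 0.1]
finger_gap: 0.597
grasp_force: 0.0
```

Run:
```python
from h import *
print(bot.state()['q'].round(3)); snap('wrist','w1'); snap('scene','scene2')
w=cv2.imread('pics/w1.png'); s=cv2.imread('pics/scene2.png')[180:360,180:380]
cv2.imwrite('pics/v2.png',np.hstack([cv2.resize(w,(400,300)),cv2.resize(s,(333,300))]))
```

```text
[0.472 0.328 0.034 1.282 0.    1.699]
```

View pics/v2.png

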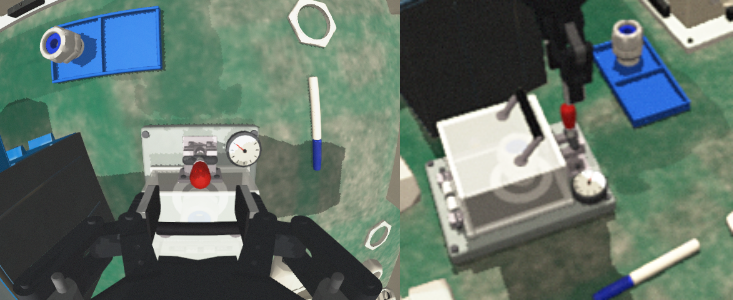

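The knob stands centred between the open fingers (wrist view at about (200,175)), so I'll lower and pinch it.

Request:
carry_out:
  moves:
    - {"x": 0, "y": 0.5, "z": -30, "rx": 0, "ry": 0, "rz": 0, "fingers": 0.6}
    - {"x": 0, "y": 0.5, "z": -60, "rx": 0, "ry": 0, "rz": 0, "fingers": 0.6}
    - {"x": 0, "y": 0.5, "z": -60, "rx": 0, "ry": 0, "rz": 0, "fingers": 0.3}
    - {"x": 0, "y": 0.5, "z": -60, "rx": 0, "ry": 0, "rz": 0, "fingers": 0.0}
    - {"x": 0, "y": 0.5, "z": -60, "rx": 0, "ry": 0, "rz": 0, "fingers": 0.0}
  squeeze: 60

```text
clock: 1.78
eef_pos: [0.5568, 0.2868, 0.0938]
tcp_rot: [1.804, 2.57, 0.004]
wrist_force: [-3.1, -0.7, -0.3]
finger_gap: 0.181
grasp_force: 42.3
```

Request:
carry_out:
  moves:
    - {"x": 0, "y": 0, "z": 0, "rx": 0, "ry": 0, "rz": 0, "fingers": 0.0}
    - {"x": 0, "y": 0, "z": 0, "rx": 0, "ry": 0, "rz": 0, "fingers": 0.0}
    - {"x": 0, "y": 0, "z": 4, "rx": 0, "ry": 0, "rz": 0, "fingers": 0.0}
    - {"x": 0, "y": 0, "z": 8, "rx": 0, "ry": 0, "rz": 0, "fingers": 0.0}
  squeeze: 60

```text
clock: 2.12
eef_pos: [0.5565, 0.2862, 0.0995]
tcp_rot: [-1.806, -2.57, -0.002]
wrist_force: [0.2, 3.3, -6.7]
finger_gap: 0.181
grasp_force: 58.5
```

Request:
carry_out:
  moves:
    - {"x": 0, "y": 0, "z": 2, "rx": 0, "ry": 0, "rz": 0, "fingers": 0.0}
    - {"x": 0, "y": 0, "z": 4, "rx": 0, "ry": 0, "rz": 0, "fingers": 0.0}
    - {"x": 0, "y": 0, "z": 4, "rx": 0, "ry": 0, "rz": 0, "fingers": 0.0}
  squeeze: 60

```text
clock: 2.37
eef_pos: [0.5566, 0.286, 0.103]
tcp_rot: [-1.806, -2.57, -0.001]
wrist_force: [-0.2, 3.2, -5.8]
finger_gap: 0.177
grasp_force: 58.6
```

Request:
carry_out:
  moves:
    - {"x": 0, "y": 0, "z": 1.5, "rx": 0, "ry": 0, "rz": 0, "fingers": 0.0}
    - {"x": 0, "y": 0, "z": 1.5, "rx": 0, "ry": 0, "rz": 0, "fingers": 0.0}
  squeeze: 60

```text
clock: 2.53
eef_pos: [0.5565, 0.2859, 0.1043]
tcp_rot: [-1.806, -2.57, -0.0]
wrist_force: [0.1, 4.5, -7.1]
finger_gap: 0.179
grasp_force: 58.6
```

Run:
```python
from h import *
s=bot.state(); print(s['eef_pos'],s['wrist_force'],s['q'].round(3))
# arc shifts for tilts; TCP radius from pivot
yaw=np.radians(-70.2); f=-np.array([np.cos(yaw),np.sin(yaw)])  # front dir
r=s['eef_pos'][2]-.035
from scipy.spatial.transform import Rotation as Ro
ax=np.array([-np.sin(yaw),np.cos(yaw),0])  # tester y
for deg in (4,8,12,16,20,24,28,32,36,40,44):
    a=np.radians(deg); d=f*r*np.sin(a); rv=-ax*deg
    print(deg,'xyz',(d*1000).round(1),round(r*1000*(np.cos(a)-1),1),'rxry',rv[:2].round(2), (Ro.from_rotvec(rv,degrees=True).apply([0,0,1])@np.r_[f,0]).round(2))
```

```text
[0.55651124 0.28586269 0.10425353] [ 0.10390753  4.46433761 -7.07908727] [ 0.474  0.341 -0.046  1.184  0.     1.7  ]
4 xyz [-1.6  4.5] -0.2 rxry [-3.76 -1.35] 0.07
8 xyz [-3.3  9.1] -0.7 rxry [-7.53 -2.71] 0.14
12 xyz [-4.9 13.5] -1.5 rxry [-11.29  -4.06] 0.21
16 xyz [-6.5 18. ] -2.7 rxry [-15.05  -5.42] 0.28
20 xyz [-8.  22.3] -4.2 rxry [-18.82  -6.77] 0.34
24 xyz [-9.5 26.5] -6.0 rxry [-22.58  -8.13] 0.41
28 xyz [-11.   30.6] -8.1 rxry [-26.34  -9.48] 0.47
32 xyz [-12.4  34.5] -10.5 rxry [-30.11 -10.84] 0.53
36 xyz [-13.8  38.3] -13.2 rxry [-33.87 -12.19] 0.59
40 xyz [-15.1  41.9] -16.2 rxry [-37.64 -13.55] 0.64
44 xyz [-16.3  45.3] -19.4 rxry [-41.4 -14.9] 0.69
```

Request:
carry_out:
  moves:
    - {"x": -1.6, "y": 6, "z": 0, "rx": -3.8, "ry": -1.4, "rz": 0, "fingers": 0.0}
    - {"x": -3.3, "y": 10.6, "z": -0.5, "rx": -7.5, "ry": -2.7, "rz": 0, "fingers": 0.0}
    - {"x": -4.9, "y": 15, "z": -1.2, "rx": -11.3, "ry": -4.1, "rz": 0, "fingers": 0.0}
    - {"x": -6.5, "y": 19.5, "z": -2.5, "rx": -15, "ry": -5.4, "rz": 0, "fingers": 0.0}
    - {"x": -8, "y": 23.8, "z": -4, "rx": -18.8, "ry": -6.8, "rz": 0, "fingers": 0.0}
  squeeze: 60

```text
clock: 2.95
eef_pos: [0.5485, 0.3085, 0.1005]
tcp_rot: [1.633, 2.321, -0.291]
wrist_force: [0.4, -2.7, -7.5]
finger_gap: 0.18
grasp_force: 58.5
```

Request:
carry_out:
  moves:
    - {"x": -1.5, "y": 4.2, "z": -1.8, "rx": -3.8, "ry": -1.4, "rz": 0, "fingers": 0.0}
    - {"x": -3, "y": 8.3, "z": -3.9, "rx": -7.5, "ry": -2.7, "rz": 0, "fingers": 0.0}
    - {"x": -4.4, "y": 12.2, "z": -6.3, "rx": -11.3, "ry": -4.1, "rz": 0, "fingers": 0.0}
    - {"x": -5.8, "y": 16, "z": -9, "rx": -15, "ry": -5.4, "rz": 0, "fingers": 0.0}
    - {"x": -7.1, "y": 19.6, "z": -12, "rx": -18.8, "ry": -6.8, "rz": 0, "fingers": 0.0}
  squeeze: 60

```text
clock: 3.37
eef_pos: [0.5415, 0.3282, 0.0885]
tcp_rot: [1.447, 2.058, -0.529]
wrist_force: [-1.0, -4.7, -6.3]
finger_gap: 0.178
grasp_force: 58.5
```

Request:
carry_out:
  moves:
    - {"x": -1.2, "y": 3.4, "z": -3.2, "rx": -3.8, "ry": -1.4, "rz": 0, "fingers": 0.0}
    - {"x": -1.2, "y": 3.4, "z": -3.2, "rx": -3.8, "ry": -1.4, "rz": 0, "fingers": 0.5}
    - {"x": -1.2, "y": 3.4, "z": -3.2, "rx": -3.8, "ry": -1.4, "rz": 0, "fingers": 0.5}
    - {"x": -10, "y": 29, "z": 25, "rx": -3.8, "ry": -1.4, "rz": 0, "fingers": 0.5}
    - {"x": -17, "y": 48, "z": 45, "rx": -3.8, "ry": -1.4, "rz": 0, "fingers": 0.5}
  squeeze: 60

```text
clock: 3.78
eef_pos: [0.5247, 0.3758, 0.1359]
tcp_rot: [1.413, 2.005, -0.568]
wrist_force: [1.2, 0.3, 1.3]
finger_gap: 0.501
grasp_force: 0.0
```

Run:
```python
from h import *
p,d=snap('scene','scene3'); c=bot.get_calibration('scene')
s=bot.state(); print(s['eef_pos'],s['finger_gap'],s['q'].round(3))
hsv=cv2.cvtColor(p,cv2.COLOR_RGB2HSV); m=((hsv[...,0]<8)|(hsv[...,0]>172))&(hsv[...,1]>150)&(hsv[...,2]>90)
m[:,:250]=0;m[:,330:]=0;m[:200]=0;m[320:]=0
v,u=np.nonzero(m); X=np.array([pt(c,a,b,d[b,a]) for a,b in zip(u,v)]); print(len(u),u.mean(),v.mean(),np.median(X,0),X.min(0),X.max(0))
```

```text
[0.52436443 0.38025422 0.14029399] 0.5017533625778846 [ 0.901  0.698  0.383  1.716 -0.633  2.281]
139 307.28057553956836 248.59712230215828 [0.54448533 0.33246292 0.09013661] [ 0.43860631  0.31849139 -0.00070716] [1.13980804 0.34764183 0.71605041]
```

```bash
cat >> h.py <<'E'
from scipy.spatial.transform import Rotation as Ro
def down(deg): # tool down, tool y at angle deg
    a=np.radians((deg+90)/2); return Ro.from_rotvec(np.pi*np.array([np.cos(a),np.sin(a),0]))
def go(pos,R):
    s=bot.state(); R0=Ro.from_rotvec(s['tcp_rot']); rv=(R*R0.inv()).as_rotvec(degrees=True)
    print('shift',((np.array(pos)-s['eef_pos'])*1000).round(1),'turn',rv.round(1),np.linalg.norm(rv).round(1))
E
python3 - <<'E'
from h import *
print(down(19.8).as_matrix()[:,1]); go([.573,.244,.2],down(109.8)); go([.573,.244,.2],down(19.8))
E
```

```text
[9.40880769e-01 3.38737920e-01 7.04178341e-17]
shift [  48.6 -136.3   59.7] turn [20.1 44.  85.3] 98.1
shift [  48.6 -136.3   59.7] turn [41.  15.3  0.1] 43.7
```

Request:
carry_out:
  moves:
    - {"x": 5, "y": -10, "z": 30, "rx": 20.1, "ry": 44, "rz": 85.3, "fingers": 0.5}
    - {"x": 10, "y": -30, "z": 60, "rx": 20.1, "ry": 44, "rz": 85.3, "fingers": 0.5}
    - {"x": 20, "y": -60, "z": 75, "rx": 20.1, "ry": 44, "rz": 85.3, "fingers": 0.5}
    - {"x": 30, "y": -90, "z": 75, "rx": 20.1, "ry": 44, "rz": 85.3, "fingers": 0.5}
    - {"x": 48, "y": -120, "z": 75, "rx": 20.1, "ry": 44, "rz": 85.3, "fingers": 0.5}
  squeeze: 60

```text
clock: 4.25
eef_pos: [0.5695, 0.2633, 0.2136]
tcp_rot: [0.882, 2.51, -0.418]
wrist_force: [1.4, -0.1, -0.2]
finger_gap: 0.496
grasp_force: 0.0
```

Run:
```python
from h import *
go([.573,.244,.2],down(109.8)); print(bot.state()['q'].round(2))
```

```text
shift [  3.5 -19.3 -13.6] turn [13.4 29.7 57. ] 65.7
[ 0.68  0.31  0.06  1.35 -0.54  1.36]
```

Request:
carry_out:
  moves:
    - {"x": 3.5, "y": -18, "z": -12, "rx": 13.4, "ry": 29.7, "rz": 57, "fingers": 0.5}
    - {"x": 3.5, "y": -18, "z": -12, "rx": 13.4, "ry": 29.7, "rz": 57, "fingers": 0.5}
    - {"x": 3.5, "y": -18, "z": -12, "rx": 13.4, "ry": 29.7, "rz": 57, "fingers": 0.5}
    - {"x": 3.5, "y": -18, "z": -12, "rx": 13.4, "ry": 29.7, "rz": 57, "fingers": 0.5}
    - {"x": 3.5, "y": -18, "z": -12, "rx": 13.4, "ry": 29.7, "rz": 57, "fingers": 0.5}
  squeeze: 60

```text
clock: 4.67
eef_pos: [0.5727, 0.2449, 0.2004]
tcp_rot: [0.157, 2.914, -0.219]
wrist_force: [0.1, -0.6, -0.2]
finger_gap: 0.5
grasp_force: 0.0
```

Run:
```python
from h import *
go([.573,.244,.2],down(109.8)); print(bot.state()['q'].round(2))
```

```text
shift [ 0.3 -0.9 -0.4] turn [ 6.4 13.7 25.8] 29.9
[ 0.52  0.22 -0.02  1.23 -0.24  0.61]
```

Request:
carry_out:
  moves:
    - {"x": 0, "y": -0.5, "z": 0, "rx": 6.4, "ry": 13.7, "rz": 25.8, "fingers": 0.5}
    - {"x": 0, "y": -0.5, "z": 0, "rx": 6.4, "ry": 13.7, "rz": 25.8, "fingers": 0.5}
    - {"x": 0, "y": -0.5, "z": 0, "rx": 6.4, "ry": 13.7, "rz": 25.8, "fingers": 0.5}
    - {"x": 0, "y": -0.5, "z": 0, "rx": 6.4, "ry": 13.7, "rz": 25.8, "fingers": 0.5}
    - {"x": 0, "y": -0.5, "z": -35, "rx": 6.4, "ry": 13.7, "rz": 25.8, "fingers": 0.5}
  squeeze: 60

```text
clock: 5.08
eef_pos: [0.5774, 0.2451, 0.1711]
tcp_rot: [-0.536, 3.082, -0.002]
wrist_force: [0.2, 0.9, 1.3]
finger_gap: 0.499
grasp_force: 0.0
```

Run:
```python
from h import *
go([.573,.244,.109],down(109.8)); print(bot.state()['q'].round(2)); snap('wrist','w2')
```

```text
shift [ -4.4  -1.1 -62.1] turn [-0.1  0.7  0.1] 0.7
[ 0.4   0.32  0.07  1.31 -0.    0.06]
```

View pics/w2.png

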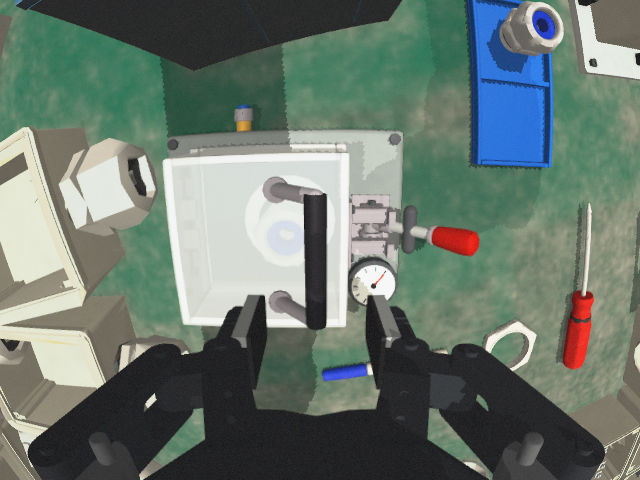

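The wrist view shows the toggle flipped outward (455,240) and the bar (315,260) lying between the open fingers.

Request:
carry_out:
  moves:
    - {"x": 0, "y": 0, "z": -30, "rx": 0, "ry": 0, "rz": 0, "fingers": 0.5}
    - {"x": 0, "y": 0, "z": -55, "rx": 0, "ry": 0, "rz": 0, "fingers": 0.5}
    - {"x": 0, "y": 0, "z": -55, "rx": 0, "ry": 0, "rz": 0, "fingers": 0.3}
    - {"x": 0, "y": 0, "z": -55, "rx": 0, "ry": 0, "rz": 0, "fingers": 0.0}
    - {"x": 0, "y": 0, "z": -55, "rx": 0, "ry": 0, "rz": 0, "fingers": 0.0}
  squeeze: 40

```text
clock: 5.55
eef_pos: [0.5727, 0.243, 0.1081]
tcp_rot: [0.533, -3.096, 0.019]
wrist_force: [-0.4, -6.8, -5.9]
finger_gap: 0.122
grasp_force: 38.8
```

Request:
carry_out:
  moves:
    - {"x": 0, "y": 0, "z": 0, "rx": 0, "ry": 0, "rz": 0, "fingers": 0.0}
    - {"x": 0, "y": 0, "z": 0, "rx": 0, "ry": 0, "rz": 0, "fingers": 0.0}
  squeeze: 40

```text
clock: 5.72
eef_pos: [0.5726, 0.243, 0.1081]
tcp_rot: [0.533, -3.095, 0.018]
wrist_force: [1.2, -9.5, -5.5]
finger_gap: 0.123
grasp_force: 38.9
```

Run:
```python
from h import *
s=bot.state(); print(s['q'].round(2),s['grasp_force'],s['wrist_force'].round(1))
yaw=np.radians(-70.2); X=np.array([np.cos(yaw),np.sin(yaw),0]); Y=np.array([-X[1],X[0],0])
p=s['eef_pos']; g=p+np.array([0,0,.019])
hinge=g.copy()+X*.103; hinge[2]=.034
print('grip pt',g)
for deg in range(5,66,5):
    R=Ro.from_rotvec(Y*deg,degrees=True)  # lifts front? check sign
    q=hinge+R.apply(p-hinge); print(deg,((q-p)*1000).round(1),(Y*deg).round(1)[:2])
```

```text
[ 0.41  0.34 -0.04  1.19 -0.01  0.07] 38.86356174945831 [ 1.2 -9.5 -5.5]
grip pt [0.57260878 0.24301559 0.12711729]
5 [ 2.3 -6.4  8.7] [4.7 1.7]
10 [  4.9 -13.6  16.8] [9.4 3.4]
15 [  7.7 -21.4  24.1] [14.1  5.1]
20 [ 10.7 -29.7  30.8] [18.8  6.8]
25 [ 13.9 -38.6  36.6] [23.5  8.5]
30 [ 17.2 -47.9  41.6] [28.2 10.2]
35 [ 20.7 -57.5  45.7] [32.9 11.9]
40 [ 24.3 -67.5  48.9] [37.6 13.5]
45 [ 28.  -77.7  51.1] [42.3 15.2]
50 [ 31.7 -88.   52.4] [47.  16.9]
55 [ 35.4 -98.4  52.8] [51.7 18.6]
60 [  39.2 -108.8   52.1] [56.5 20.3]
65 [  42.9 -119.2   50.6] [61.2 22. ]
```

Request:
carry_out:
  moves:
    - {"x": 2.3, "y": -6.4, "z": 8.7, "rx": 4.7, "ry": 1.7, "rz": 0, "fingers": 0.0}
    - {"x": 4.9, "y": -13.6, "z": 16.8, "rx": 9.4, "ry": 3.4, "rz": 0, "fingers": 0.0}
    - {"x": 7.7, "y": -21.4, "z": 24.1, "rx": 14.1, "ry": 5.1, "rz": 0, "fingers": 0.0}
    - {"x": 10.7, "y": -29.7, "z": 30.8, "rx": 18.8, "ry": 6.8, "rz": 0, "fingers": 0.0}
    - {"x": 13.9, "y": -38.6, "z": 36.6, "rx": 23.5, "ry": 8.5, "rz": 0, "fingers": 0.0}
  squeeze: 40

```text
clock: 6.13
eef_pos: [0.5865, 0.2055, 0.1444]
tcp_rot: [0.512, -2.953, -0.644]
wrist_force: [1.0, -1.9, -15.6]
finger_gap: 0.123
grasp_force: 39.8
```

Request:
carry_out:
  moves:
    - {"x": 3.3, "y": -9.3, "z": 5, "rx": 4.7, "ry": 1.7, "rz": 0, "fingers": 0.0}
    - {"x": 6.8, "y": -18.9, "z": 9.1, "rx": 9.4, "ry": 3.4, "rz": 0, "fingers": 0.0}
    - {"x": 10.4, "y": -28.9, "z": 12.3, "rx": 14.1, "ry": 5.1, "rz": 0, "fingers": 0.0}
    - {"x": 14.1, "y": -39.1, "z": 14.5, "rx": 18.8, "ry": 6.8, "rz": 0, "fingers": 0.0}
    - {"x": 17.8, "y": -49.4, "z": 15.8, "rx": 23.5, "ry": 8.5, "rz": 0, "fingers": 0.0}
  squeeze: 40

```text
clock: 6.55
eef_pos: [0.6046, 0.1566, 0.1606]
tcp_rot: [0.47, -2.685, -1.241]
wrist_force: [-3.2, 2.9, -10.9]
finger_gap: 0.121
grasp_force: 40.0
```

Run:
```python
from h import *
s=bot.state(); print(s['q'].round(2),s['eef_pos'])
```

```text
[-0.08  0.6   0.22  1.64  0.77 -0.61] [0.60460156 0.15656854 0.16061492]
```

Request:
carry_out:
  moves:
    - {"x": 3.7, "y": -10.4, "z": 0.4, "rx": 4.7, "ry": 1.7, "rz": 0, "fingers": 0.0}
    - {"x": 7.5, "y": -20.8, "z": -0.3, "rx": 9.4, "ry": 3.4, "rz": 0, "fingers": 0.0}
    - {"x": 11.2, "y": -31.2, "z": -1.8, "rx": 14.1, "ry": 5.1, "rz": 0, "fingers": 0.0}
    - {"x": 11.2, "y": -31.2, "z": -1.8, "rx": 14.1, "ry": 5.1, "rz": 0, "fingers": 0.4}
    - {"x": 11.2, "y": -31.2, "z": -1.8, "rx": 14.1, "ry": 5.1, "rz": 0, "fingers": 0.4}
  squeeze: 40

```text
clock: 6.97
eef_pos: [0.6163, 0.1248, 0.1561]
tcp_rot: [0.426, -2.469, -1.56]
wrist_force: [0.2, -0.1, 0.3]
finger_gap: 0.39
grasp_force: 0.0
```

```bash
python3 - <<'E'
from h import *
s=bot.state(); print(s['q'].round(2),s['eef_pos'],s['finger_gap'])
print(Ro.from_rotvec(s['tcp_rot']).as_matrix()[:,2])
snap('scene','scene4')
go([.573,.244,.2],down(109.8))
E
python3 crop.py scene4.png c4.png 150 60 200 200 3
```

```text
[-0.18  0.81  0.36  1.93  0.9  -0.93] [0.61625729 0.12482428 0.15611128] 0.3898504935099814
[-0.30909505  0.84922803 -0.42810279]
shift [-43.  118.4  42.7] turn [-60.6 -22.1   0. ] 64.5
```

View pics/c4.png

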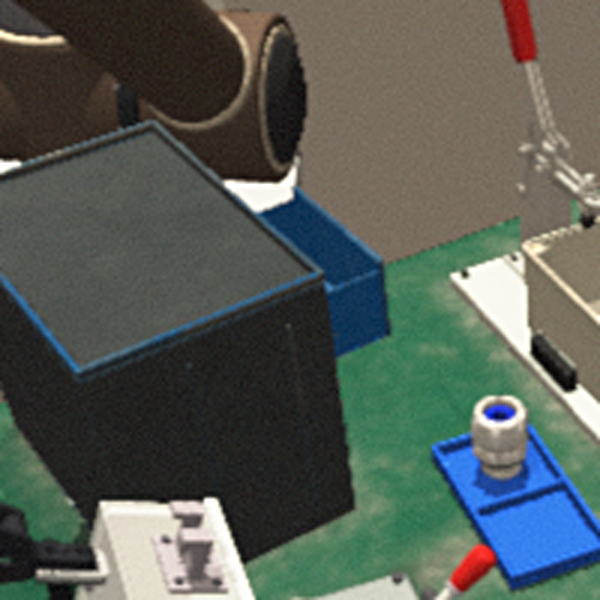

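Request:
carry_out:
  moves:
    - {"x": 4.6, "y": -12.7, "z": 7, "rx": 0, "ry": 0, "rz": 0, "fingers": 0.4}
    - {"x": 8, "y": -22, "z": 18, "rx": -3, "ry": -1.1, "rz": 0, "fingers": 0.4}
    - {"x": 9, "y": -26, "z": 40, "rx": -9, "ry": -3.3, "rz": 0, "fingers": 0.4}
    - {"x": 9, "y": -26, "z": 75, "rx": -15, "ry": -5.5, "rz": 0, "fingers": 0.4}
    - {"x": 9, "y": -26, "z": 110, "rx": -21, "ry": -7.7, "rz": 0, "fingers": 0.2}
  squeeze: 40

```text
clock: 7.43
eef_pos: [0.6241, 0.1001, 0.2704]
tcp_rot: [0.485, -2.784, -1.063]
wrist_force: [1.3, 0.7, 0.6]
finger_gap: 0.274
grasp_force: 0.0
```

Run:
```python
from h import *
s=bot.state(); print(s['q'].round(2),s['eef_pos'],s['wrist_force'])
go([.573,.255,.27],down(109.8))
```

```text
[-0.12  0.59  0.51  1.87  0.64 -0.6 ] [0.6240918  0.1000808  0.27038546] [1.28561227 0.73261218 0.5578805 ]
shift [-51.1 154.9  -0.4] turn [-39.3 -14.1   0. ] 41.8
```

Request:
carry_out:
  moves:
    - {"x": -8, "y": 25, "z": 0, "rx": -39.3, "ry": -14.1, "rz": 0, "fingers": 0.0}
    - {"x": -20, "y": 60, "z": 0, "rx": -39.3, "ry": -14.1, "rz": 0, "fingers": 0.0}
    - {"x": -32, "y": 95, "z": 0, "rx": -39.3, "ry": -14.1, "rz": 0, "fingers": 0.0}
    - {"x": -43, "y": 130, "z": 0, "rx": -39.3, "ry": -14.1, "rz": 0, "fingers": 0.0}
    - {"x": -52, "y": 155, "z": -10, "rx": -39.3, "ry": -14.1, "rz": 0, "fingers": 0.0}
  squeeze: 40

```text
clock: 7.85
eef_pos: [0.5716, 0.2586, 0.2653]
tcp_rot: [0.537, -3.085, -0.17]
wrist_force: [0.9, -0.2, -0.2]
finger_gap: -0.002
grasp_force: 0.0
```

```bash
python3 - <<'E'
from h import *
go([.570,.252,.128],down(109.8))
p,d=snap('scene','scene5')
E
python3 crop.py scene5.png c5.png 150 60 200 270 2
```

```text
shift [  -1.6   -6.6 -137.3] turn [-6.  -1.4  0. ] 6.2
```

View pics/c5.png

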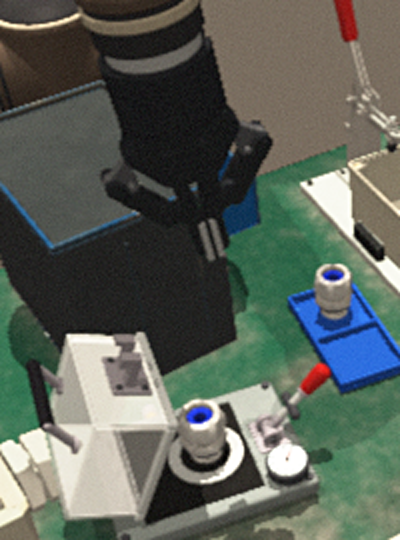

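Released, the hood holds at about 65° and the gland is visible on the seal at (202,435). Next I'll lower the closed fingers in front of the hood rim and push it back.

Request:
carry_out:
  moves:
    - {"x": 0, "y": 0, "z": -40, "rx": -2, "ry": -0.7, "rz": 0, "fingers": 0.0}
    - {"x": 0, "y": 0, "z": -80, "rx": -2, "ry": -0.7, "rz": 0, "fingers": 0.0}
    - {"x": 0, "y": 0, "z": -118, "rx": -2, "ry": -0.7, "rz": 0, "fingers": 0.0}
    - {"x": 0, "y": 0, "z": -126, "rx": -2, "ry": -0.7, "rz": 0, "fingers": 0.0}
    - {"x": 0, "y": 0, "z": -126, "rx": -2, "ry": -0.7, "rz": 0, "fingers": 0.0}
  squeeze: 40

```text
clock: 8.32
eef_pos: [0.5701, 0.2554, 0.1304]
tcp_rot: [0.534, -3.074, -0.115]
wrist_force: [0.0, -0.5, 0.5]
finger_gap: -0.002
grasp_force: 0.0
```

Run:
```python
from h import *
for t in (-20,0,20,40,60,70,75): print(t); go(np.r_[np.array([.5726,.243])+(t+37)/1000*np.array([.3387,-.9409]),.133],down(109.8))
```

```text
-20
shift [  8.2 -28.4   2.6] turn [-3.9 -1.8  0.1] 4.4
0
shift [ 15.  -47.3   2.6] turn [-3.9 -1.8  0.1] 4.4
20
shift [ 21.8 -66.1   2.6] turn [-3.9 -1.8  0.1] 4.4
40
shift [ 28.6 -84.9   2.6] turn [-3.9 -1.8  0.1] 4.4
60
shift [  35.3 -103.7    2.6] turn [-3.9 -1.8  0.1] 4.4
70
shift [  38.7 -113.1    2.6] turn [-3.9 -1.8  0.1] 4.4
75
shift [  40.4 -117.8    2.6] turn [-3.9 -1.8  0.1] 4.4
```

Request:
carry_out:
  moves:
    - {"x": 5, "y": -15, "z": 2, "rx": -7, "ry": -2.5, "rz": 0, "fingers": 0.0}
    - {"x": 8.2, "y": -28, "z": 2, "rx": -13, "ry": -5, "rz": 0, "fingers": 0.0}
    - {"x": 15, "y": -47, "z": 2, "rx": -13, "ry": -5, "rz": 0, "fingers": 0.0}
    - {"x": 18.5, "y": -57, "z": 2, "rx": -13, "ry": -5, "rz": 0, "fingers": 0.0}
    - {"x": 21.8, "y": -66, "z": 2, "rx": -13, "ry": -5, "rz": 0, "fingers": 0.0}
  squeeze: 40

```text
clock: 8.73
eef_pos: [0.5955, 0.1899, 0.1369]
tcp_rot: [-0.527, 3.051, -0.251]
wrist_force: [-0.1, 2.3, 2.2]
finger_gap: -0.004
grasp_force: 1.1
```

Request:
carry_out:
  moves:
    - {"x": 3.4, "y": -9.5, "z": 1, "rx": 0, "ry": 0, "rz": 0, "fingers": 0.0}
    - {"x": 6.8, "y": -19, "z": 2, "rx": 0, "ry": 0, "rz": 0, "fingers": 0.0}
    - {"x": 10, "y": -28, "z": 2, "rx": 0, "ry": 0, "rz": 0, "fingers": 0.0}
    - {"x": 13.5, "y": -38, "z": 2, "rx": 0, "ry": 0, "rz": 0, "fingers": 0.0}
  squeeze: 40

```text
clock: 9.07
eef_pos: [0.6077, 0.1502, 0.135]
tcp_rot: [-0.528, 3.056, -0.256]
wrist_force: [1.0, 2.2, 0.8]
finger_gap: -0.001
grasp_force: 0.7
```

Request:
carry_out:
  moves:
    - {"x": 1.5, "y": -4.5, "z": 0, "rx": 0, "ry": 0, "rz": 0, "fingers": 0.0}
    - {"x": 3.4, "y": -9.5, "z": 0, "rx": 0, "ry": 0, "rz": 0, "fingers": 0.0}
    - {"x": 4.8, "y": -13.5, "z": 0, "rx": 0, "ry": 0, "rz": 0, "fingers": 0.0}
    - {"x": 4.8, "y": -13.5, "z": 0, "rx": 0, "ry": 0, "rz": 0, "fingers": 0.0}
  squeeze: 40

```text
clock: 9.4
eef_pos: [0.6105, 0.1417, 0.1344]
tcp_rot: [-0.533, 3.059, -0.241]
wrist_force: [-6.6, 16.1, 1.3]
finger_gap: -0.001
grasp_force: 8.4
```

```bash
python3 - <<'E'
from h import *
snap('scene','scene6'); print(bot.state()['wrist_force'])
E
python3 crop.py scene6.png c6.png 150 60 200 270 2
```

```text
[-6.49142275 14.77856246  1.18440419]
```

View pics/c6.png

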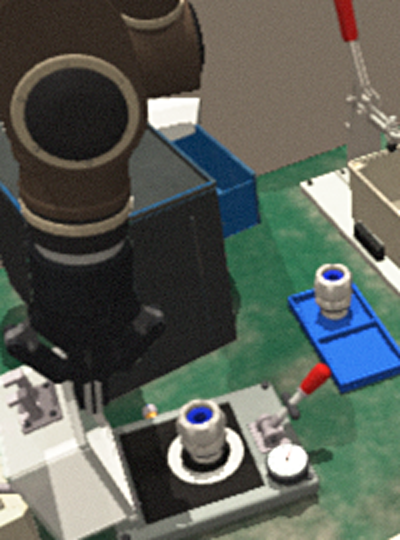

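The hood is back against its stop (16 N at the rim). I'll back off and look at the gland from above.

Request:
carry_out:
  moves:
    - {"x": -8, "y": 23, "z": 5, "rx": 0, "ry": 0, "rz": 0, "fingers": 0.0}
    - {"x": -19, "y": 55, "z": 30, "rx": 3, "ry": 1, "rz": 0, "fingers": 0.3}
    - {"x": -30, "y": 87, "z": 60, "rx": 9, "ry": 3, "rz": 0, "fingers": 0.7}
    - {"x": -32, "y": 88, "z": 66, "rx": 9, "ry": 3, "rz": 0, "fingers": 1.0}
    - {"x": -32, "y": 88, "z": 66, "rx": 9, "ry": 3, "rz": 0, "fingers": 1.0}
  squeeze: 40

```text
clock: 9.87
eef_pos: [0.581, 0.2265, 0.2036]
tcp_rot: [-0.535, 3.086, -0.003]
wrist_force: [0.5, 0.2, 0.1]
finger_gap: 0.566
grasp_force: 0.0
```

Request:
carry_out:
  moves:
    - {"x": 0, "y": 0, "z": 0, "rx": 0, "ry": 0, "rz": 0, "fingers": 1.0}
    - {"x": 0, "y": 0, "z": 0, "rx": 0, "ry": 0, "rz": 0, "fingers": 1.0}
  squeeze: 40

```text
clock: 10.03
eef_pos: [0.5796, 0.2251, 0.199]
tcp_rot: [-0.534, 3.093, -0.005]
wrist_force: [0.1, -0.4, -0.1]
finger_gap: 0.845
grasp_force: 0.0
```

Run:
```python
from h import *
go([.58,.224,.2],down(109.8))
c=bot.get_calibration('wrist'); p,d=snap('wrist','w3'); snap('top','top3')
print({k:(v if np.isscalar(v) else np.round(v,3).tolist()) for k,v in c.items()})
import json; json.dump({k:(v if np.isscalar(v) else np.array(v).tolist()) for k,v in c.items()},open('pics/w3.json','w'))
a=cv2.imread('pics/w3.png')[60:360,140:460]; b=cv2.resize(cv2.imread('pics/top3.png')[150:260,320:440],None,fx=3,fy=3)[:300]
cv2.imwrite('pics/c7.png',np.hstack([a,b]))
```

```text
shift [ 0.4 -1.1  1. ] turn [0.1 0.2 0.2] 0.3
{'fx': 371.64829954431775, 'fy': 371.64829954431775, 'cx': 315.71687662341725, 'cy': 243.67977033353264, 'T': [[-0.335, 0.9, 0.278, 0.509], [0.942, 0.321, 0.096, 0.2], [-0.003, 0.294, -0.956, 0.342], [0.0, 0.0, 0.0, 1.0]]}
```

View pics/c7.png

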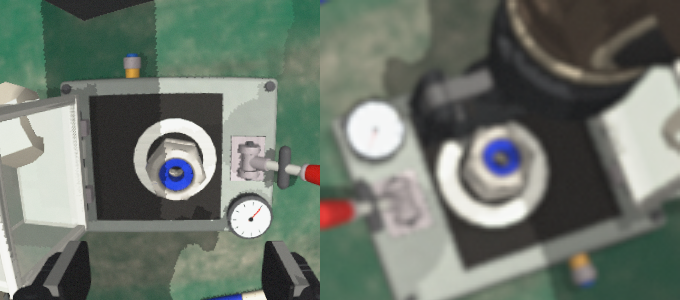

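The wrist crop shows the gland standing on the seal with its blue insert at (176,172), the hexagon visible below it, and the hood well clear. I'll get its centre and flat angle from depth points of both views.

Run:
```python
from h import *
import json
c=json.load(open('pics/w3.json')); T=np.array(c['T'])
f=np.load('pics/w3.npz'); d=f['d']; vv,uu=np.mgrid[:480,:640]
x=(uu-c['cx'])/c['fx'];y=(vv-c['cy'])/c['fy'];r=np.hypot(x,y)+1e-9
k=np.tan(r)/r; Pw=np.stack([x*k*d,y*k*d,d],-1)@T[:3,:3].T+T[:3,3]
ct=bot.get_calibration('top'); t=np.load('pics/top3.npz'); dt=t['d']; Tt=ct['T']
Pt=np.stack([(uu-ct['cx'])/ct['fx']*dt,(vv-ct['cy'])/ct['fy']*dt,dt],-1)@Tt[:3,:3].T+Tt[:3,3]
for n,P,im in(('w',Pw,f['p']),('t',Pt,t['p'])):
    h=cv2.cvtColor(im,cv2.COLOR_RGB2HSV); near=np.hypot(P[...,0]-.58,P[...,1]-.224)<.035
    bl=near&(h[...,0]>100)&(h[...,0]<130)&(h[...,1]>140)&(P[...,2]>.06)
    print(n,'blue',bl.sum(),P[bl].mean(0).round(4),(P[bl].min(0)+P[bl].max(0))[:2].round(4)/2)
    for z0,z1 in((.036,.046),(.046,.054),(.054,.062),(.062,.07),(.07,.078),(.078,.09)):
        X=P[near&(P[...,2]>z0)&(P[...,2]<z1)]
        if len(X)<5: continue
        q=X[:,:2]-[.58,.224]; 
        print(z0,len(X),'bbox mid',((X.max(0)+X.min(0))/2)[:2].round(4),'ext',np.ptp(X,0)[:2].round(3))
        if .046<=z0<.07:
            a=np.degrees(np.arange(0,360,10)*np.pi/180); print('  sup',[(int(w),round(1000*float((q@[np.cos(np.radians(w)),np.sin(np.radians(w))]).max()),1)) for w in a])
np.save('pics/Pw.npy',Pw)
```

```text
w blue 681 [0.5787 0.2241 0.0803] [0.57845 0.2239 ]
0.036 42 bbox mid [0.5865 0.2263] ext [0.004 0.01 ]
0.046 66 bbox mid [0.5723 0.2216] ext [0.031 0.04 ]
  sup [(0, 7.9), (10, 8.0), (20, 8.0), (29, 8.0), (40, 8.3), (50, 8.3), (59, 9.8), (70, 12.9), (80, 15.6), (90, 17.9), (100, 19.6), (110, 20.7), (119, 21.1), (130, 20.9), (140, 22.3), (150, 23.5), (160, 24.0), (170, 23.9), (180, 23.2), (190, 22.5), (200, 23.5), (210, 24.4), (220, 24.7), (230, 24.2), (239, 23.0), (249, 21.4), (260, 22.3), (270, 22.6), (280, 22.2), (290, 21.2), (300, 19.5), (310, 17.2), (320, 14.4), (330, 11.1), (340, 7.8), (349, 8.0)]
0.054 120 bbox mid [0.5695 0.2222] ext [0.026 0.042]
  sup [(0, 2.4), (10, -1.6), (20, -2.8), (29, 0.9), (40, 4.6), (50, 8.2), (59, 11.5), (70, 14.5), (80, 17.0), (90, 19.0), (100, 20.4), (110, 21.3), (119, 21.4), (130, 21.2), (140, 22.0), (150, 23.1), (160, 23.8), (170, 23.9), (180, 23.3), (190, 22.4), (200, 23.2), (210, 24.1), (220, 24.4), (230, 24.0), (239, 22.8), (249, 21.5), (260, 22.1), (270, 22.6), (280, 22.5), (290, 21.8), (300, 20.5), (310, 18.6), (320, 16.2), (330, 13.2), (3
[... 1662 characters left out ...]
1.1), (290, 7.5), (300, 3.6), (310, -0.4), (320, -2.2), (330, 1.4), (340, 4.8), (349, 8.2)]
0.062 18 bbox mid [0.5721 0.2275] ext [0.027 0.037]
  sup [(0, 5.4), (10, 5.4), (20, 5.2), (29, 8.1), (40, 11.6), (50, 14.7), (59, 17.4), (70, 19.6), (80, 21.1), (90, 22.0), (100, 22.6), (110, 22.5), (119, 21.7), (130, 20.8), (140, 21.9), (150, 22.7), (160, 22.9), (170, 22.4), (180, 21.2), (190, 20.7), (200, 21.9), (210, 22.9), (220, 23.3), (230, 22.9), (239, 21.9), (249, 20.2), (260, 17.9), (270, 15.0), (280, 11.7), (290, 8.1), (300, 5.4), (310, 5.3), (320, 5.3), (330, 5.3), (340, 5.2), (349, 5.2)]
0.07 60 bbox mid [0.5789 0.2242] ext [0.043 0.042]
0.078 301 bbox mid [0.5794 0.2244] ext [0.041 0.042]
```

Flat normals come out at about 9.5° mod 60 and the centre at (0.5788, 0.2238). I'll turn the tool by +19.5° and lower.

Request:
carry_out:
  moves:
    - {"x": -1, "y": -1, "z": -10, "rx": 0, "ry": 0, "rz": 6.5, "fingers": 0.78}
    - {"x": -1, "y": -1, "z": -20, "rx": 0, "ry": 0, "rz": 13, "fingers": 0.78}
    - {"x": -1, "y": -1, "z": -40, "rx": 0, "ry": 0, "rz": 19.5, "fingers": 0.78}
    - {"x": -1, "y": -1, "z": -75, "rx": 0, "ry": 0, "rz": 19.5, "fingers": 0.78}
    - {"x": -1, "y": -1, "z": -90, "rx": 0, "ry": 0, "rz": 19.5, "fingers": 0.78}
  squeeze: 40

```text
clock: 10.55
eef_pos: [0.5772, 0.2237, 0.1059]
tcp_rot: [1.051, -2.96, 0.002]
wrist_force: [-1.2, -0.8, -0.7]
finger_gap: 0.78
grasp_force: 0.0
```

Run:
```python
from h import *
go([.5788,.2238,.040],down(129.5)); print(bot.state()['finger_gap'],bot.state()['wrist_force'])
```

```text
shift [  1.6   0.1 -65.9] turn [ 0.1 -0.   0.4] 0.4
0.7797574379223725 [-1.15049209 -0.7736565  -0.74560176]
```

Request:
carry_out:
  moves:
    - {"x": 0, "y": 0, "z": -35, "rx": 0, "ry": 0, "rz": 0, "fingers": 0.78}
    - {"x": 0, "y": 0, "z": -69, "rx": 0, "ry": 0, "rz": 0, "fingers": 0.78}
    - {"x": 0, "y": 0, "z": -69, "rx": 0, "ry": 0, "rz": 0, "fingers": 0.78}
    - {"x": 0, "y": 0, "z": -69, "rx": 0, "ry": 0, "rz": 0, "fingers": 0.5}
    - {"x": 0, "y": 0, "z": -69, "rx": 0, "ry": 0, "rz": 0, "fingers": 0.3}
  squeeze: 30

```text
clock: 10.97
eef_pos: [0.5795, 0.225, 0.0429]
tcp_rot: [-1.05, 2.955, -0.001]
wrist_force: [0.5, -0.4, 0.4]
finger_gap: 0.51
grasp_force: 0.0
```

Request:
carry_out:
  moves:
    - {"x": 0, "y": 0, "z": 0, "rx": 0, "ry": 0, "rz": 0, "fingers": 0.2}
    - {"x": 0, "y": 0, "z": 0, "rx": 0, "ry": 0, "rz": 0, "fingers": 0.2}
    - {"x": 0, "y": 0, "z": 0, "rx": 0, "ry": 0, "rz": 0, "fingers": 0.2}
  squeeze: 30

```text
clock: 11.22
eef_pos: [0.58, 0.2254, 0.0436]
tcp_rot: [-1.049, 2.953, -0.0]
wrist_force: [0.2, 1.0, -0.4]
finger_gap: 0.467
grasp_force: 32.1
```

Request:
carry_out:
  moves:
    - {"x": 0, "y": 0, "z": 10, "rx": 0, "ry": 0, "rz": 0, "fingers": 0.2}
    - {"x": 0, "y": 0, "z": 35, "rx": 0, "ry": 0, "rz": 0, "fingers": 0.2}
    - {"x": 0, "y": 0, "z": 70, "rx": 0, "ry": 0, "rz": 0, "fingers": 0.2}
    - {"x": 0, "y": 0, "z": 100, "rx": 0, "ry": 0, "rz": 0, "fingers": 0.2}
    - {"x": -10, "y": 10, "z": 115, "rx": 0, "ry": 0, "rz": 0, "fingers": 0.2}
  squeeze: 40

```text
clock: 11.63
eef_pos: [0.5714, 0.2346, 0.1623]
tcp_rot: [-1.045, 2.95, -0.001]
wrist_force: [0.5, 0.2, -0.0]
finger_gap: 0.462
grasp_force: 42.0
```

Run:
```python
from h import *
go([.4327,.3783,.12],down(111.6)); print(bot.state()['finger_gap'],bot.state()['wrist_force'])
```

```text
shift [-138.7  143.7  -42.3] turn [ -0.1   0.7 -17.4] 17.4
0.4619083178717732 [ 0.4987906   0.18746529 -0.0419583 ]
```

Request:
carry_out:
  moves:
    - {"x": -20, "y": 21, "z": 0, "rx": 0, "ry": 0, "rz": -3, "fingers": 0.2}
    - {"x": -46, "y": 48, "z": 0, "rx": 0, "ry": 0, "rz": -7, "fingers": 0.2}
    - {"x": -73, "y": 76, "z": 0, "rx": 0, "ry": 0, "rz": -11, "fingers": 0.2}
    - {"x": -100, "y": 104, "z": 0, "rx": 0, "ry": 0, "rz": -15, "fingers": 0.2}
    - {"x": -122, "y": 127, "z": -10, "rx": 0, "ry": 0, "rz": -17.4, "fingers": 0.2}
  squeeze: 40

```text
clock: 12.05
eef_pos: [0.4461, 0.3642, 0.1501]
tcp_rot: [-0.586, 3.077, 0.003]
wrist_force: [1.3, -0.5, -0.6]
finger_gap: 0.461
grasp_force: 42.0
```

Request:
carry_out:
  moves:
    - {"x": -12, "y": 13, "z": -15, "rx": 0, "ry": 0, "rz": 0, "fingers": 0.2}
    - {"x": -16, "y": 17, "z": -40, "rx": 0, "ry": 0, "rz": 0, "fingers": 0.2}
    - {"x": -16, "y": 17, "z": -60, "rx": 0, "ry": 0, "rz": 0, "fingers": 0.2}
    - {"x": -16, "y": 17, "z": -60, "rx": 0, "ry": 0, "rz": 0, "fingers": 0.2}
    - {"x": -16, "y": 17, "z": -60, "rx": 0, "ry": 0, "rz": 0, "fingers": 0.2}
  squeeze: 40

```text
clock: 12.47
eef_pos: [0.4304, 0.3788, 0.0871]
tcp_rot: [-0.592, 3.082, -0.003]
wrist_force: [-0.5, 0.1, -0.7]
finger_gap: 0.466
grasp_force: 42.0
```

```bash
python3 - <<'E'
from h import *
go([.4327,.3783,.0176],down(111.6)); s=bot.state();print(s['finger_gap'],s['wrist_force'],s['eef_pos'])
# check gland-vs-tray from top view: tray blue & wrist depth of gland bottom
p,d=snap('scene','scene8')
E
python3 crop.py scene8.png c8.png 260 150 130 120 5
```

```text
shift [  2.3  -0.5 -69.5] turn [ 0.1  0.2 -0.1] 0.3
0.46608553534628416 [-0.48516111  0.06242204 -0.68173113] [0.43044009 0.3787704  0.08707824]
```

View pics/c8.png

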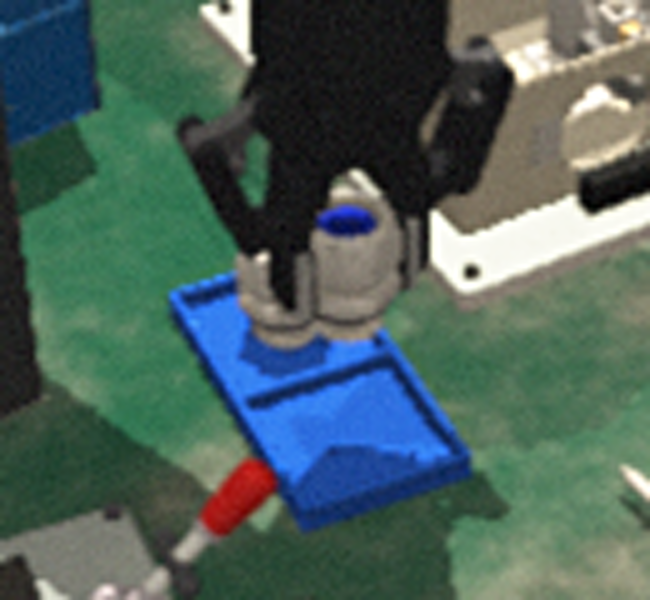

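The gland hangs upright in the gripper over the empty pocket. I'll lower it gently.

Request:
carry_out:
  moves:
    - {"x": 2, "y": -0.5, "z": -25, "rx": 0, "ry": 0, "rz": 0, "fingers": 0.2}
    - {"x": 2, "y": -0.5, "z": -48, "rx": 0, "ry": 0, "rz": 0, "fingers": 0.2}
    - {"x": 2, "y": -0.5, "z": -60, "rx": 0, "ry": 0, "rz": 0, "fingers": 0.2}
    - {"x": 2, "y": -0.5, "z": -64, "rx": 0, "ry": 0, "rz": 0, "fingers": 0.2}
    - {"x": 2, "y": -0.5, "z": -64, "rx": 0, "ry": 0, "rz": 0, "fingers": 0.2}
  squeeze: 40

```text
clock: 12.93
eef_pos: [0.4336, 0.3785, 0.0235]
tcp_rot: [-0.59, 3.08, -0.001]
wrist_force: [0.5, -0.3, -1.4]
finger_gap: 0.464
grasp_force: 42.0
```

Request:
carry_out:
  moves:
    - {"x": 0, "y": 0, "z": -1.5, "rx": 0, "ry": 0, "rz": 0, "fingers": 0.2}
    - {"x": 0, "y": 0, "z": -3, "rx": 0, "ry": 0, "rz": 0, "fingers": 0.2}
    - {"x": 0, "y": 0, "z": -3, "rx": 0, "ry": 0, "rz": 0, "fingers": 0.2}
  squeeze: 30

```text
clock: 13.18
eef_pos: [0.4337, 0.3791, 0.021]
tcp_rot: [-0.591, 3.079, 0.0]
wrist_force: [-0.4, 0.1, -1.2]
finger_gap: 0.461
grasp_force: 42.0
```

Request:
carry_out:
  moves:
    - {"x": 0, "y": 0, "z": -1, "rx": 0, "ry": 0, "rz": 0, "fingers": 0.2}
    - {"x": 0, "y": 0, "z": -2, "rx": 0, "ry": 0, "rz": 0, "fingers": 0.2}
    - {"x": 0, "y": 0, "z": -2.5, "rx": 0, "ry": 0, "rz": 0, "fingers": 0.2}
    - {"x": 0, "y": 0, "z": -2.5, "rx": 0, "ry": 0, "rz": 0, "fingers": 0.2}
  squeeze: 30

```text
clock: 13.52
eef_pos: [0.433, 0.3787, 0.0175]
tcp_rot: [-0.591, 3.08, -0.001]
wrist_force: [-0.2, -0.5, 1.5]
finger_gap: 0.465
grasp_force: 42.2
```

Request:
carry_out:
  moves:
    - {"x": 0, "y": 0, "z": -0.5, "rx": 0, "ry": 0, "rz": 0, "fingers": 0.2}
    - {"x": 0, "y": 0, "z": -1, "rx": 0, "ry": 0, "rz": 0, "fingers": 0.2}
    - {"x": 0, "y": 0, "z": -1, "rx": 0, "ry": 0, "rz": 0, "fingers": 0.2}
  squeeze: 30

```text
clock: 13.77
eef_pos: [0.4331, 0.3787, 0.0175]
tcp_rot: [-0.591, 3.08, -0.001]
wrist_force: [-2.6, -1.9, 8.8]
finger_gap: 0.461
grasp_force: 43.0
```

Seated at z = 0.0175, as predicted (8.8 N contact). I'll ease off, open and rise.

Request:
carry_out:
  moves:
    - {"x": 0, "y": 0, "z": 0.7, "rx": 0, "ry": 0, "rz": 0, "fingers": 0.4}
    - {"x": 0, "y": 0, "z": 0.7, "rx": 0, "ry": 0, "rz": 0, "fingers": 0.66}
    - {"x": 0, "y": 0, "z": 0.7, "rx": 0, "ry": 0, "rz": 0, "fingers": 0.66}
    - {"x": 0, "y": 0, "z": 0.7, "rx": 0, "ry": 0, "rz": 0, "fingers": 0.66}
  squeeze: 30

```text
clock: 14.1
eef_pos: [0.4329, 0.3786, 0.0167]
tcp_rot: [-0.591, 3.081, -0.002]
wrist_force: [-0.2, 0.9, -0.7]
finger_gap: 0.661
grasp_force: 0.0
```

Request:
carry_out:
  moves:
    - {"x": 0, "y": 0, "z": 15, "rx": 0, "ry": 0, "rz": 0, "fingers": 0.66}
    - {"x": 0, "y": 0, "z": 45, "rx": 0, "ry": 0, "rz": 0, "fingers": 0.66}
    - {"x": 0, "y": 0, "z": 85, "rx": 0, "ry": 0, "rz": 0, "fingers": 0.66}
    - {"x": 0, "y": 0, "z": 125, "rx": 0, "ry": 0, "rz": 0, "fingers": 0.66}
    - {"x": 0, "y": 0, "z": 165, "rx": 0, "ry": 0, "rz": 0, "fingers": 0.66}
  squeeze: 30

```text
clock: 14.52
eef_pos: [0.4326, 0.3782, 0.1833]
tcp_rot: [-0.591, 3.081, -0.002]
wrist_force: [0.4, 1.0, 0.3]
finger_gap: 0.658
grasp_force: 0.0
```

Request:
carry_out:
  moves:
    - {"x": 0, "y": 0, "z": 20, "rx": 0, "ry": 0, "rz": 0, "fingers": 0.66}
    - {"x": 0, "y": 0, "z": 40, "rx": 0, "ry": 0, "rz": 0, "fingers": 0.66}
    - {"x": 0, "y": 0, "z": 40, "rx": 0, "ry": 0, "rz": 0, "fingers": 0.66}
  squeeze: 30

```text
clock: 14.77
eef_pos: [0.4342, 0.3797, 0.2266]
tcp_rot: [-0.59, 3.075, 0.004]
wrist_force: [-0.2, -0.3, 1.1]
finger_gap: 0.663
grasp_force: 0.0
```

Run:
```python
from h import *
s=bot.state(); print(s['eef_pos'],s['finger_gap'])
p,d=snap('scene','scene9'); c=bot.get_calibration('scene'); T=c['T']
vv,uu=np.mgrid[:480,:640]
P=np.stack([(uu-c['cx'])/c['fx']*d,(vv-c['cy'])/c['fy']*d,d],-1)@T[:3,:3].T+T[:3,3]
h=cv2.cvtColor(p,cv2.COLOR_RGB2HSV); bl=(h[...,0]>100)&(h[...,0]<130)&(h[...,1]>140)&(P[...,2]>.035)&(P[...,2]<.07)
for n,x,y in(('new',.4327,.3783),('done',.36,.352)):
    q=np.hypot(P[...,0]-x,P[...,1]-y)<.03; g=q&(P[...,2]>.02)&(P[...,2]<.1)
    print(n,'insert',(bl&q).sum(),P[bl&q].mean(0).round(3),'metal zmax',np.percentile(P[g][:,2],98).round(3),g.sum())
def red(lo,hi,x0):
    m=((h[...,0]<8)|(h[...,0]>172))&(h[...,1]>150)&(np.hypot(P[...,0]-.54,P[...,1]-.332)<.03)
    return P[m]
print('knob',np.median(red(0,0,0),0))
m=(np.hypot(P[...,0]-.62,P[...,1]-.13)<.09)&(P[...,2]>.1)&(P[...,2]<.21); print('hood',m.sum(),P[m].max(0).round(3),P[m].min(0).round(3))
```

```text
[0.43424589 0.37969332 0.22664766] 0.6632691539653723
new insert 46 [0.427 0.379 0.053] metal zmax 0.061 444
done insert 40 [0.351 0.354 0.053] metal zmax 0.061 391
knob [0.54520677 0.33241879 0.09107994]
hood 3346 [0.691 0.162 0.187] [0.555 0.04  0.1  ]
```

```bash
python3 -c "
from workcell import bot
print(bot.sign_off())"
```

```text
the job is handed in; nothing more can be done
None
```

The job is handed in at about 15 s of the 69 s allowed: toggle out at its stop, hood back at its stop and staying open, and the tested gland upright, thread end down, in the empty tray pocket; I moved nothing else.

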